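# Fit the missing cell in the film light box

## Task

The film light box lacks one of its two cells. Take the large cell from the caddy (not the smaller one) and fit it in the empty bay of the holder, the same way round as its neighbour: set the flat end against the coil spring with the nub end raised, push the spring back, and lower the nub end down in front of its contact plate until the cell lies level and fully home, then let go. Be gentle: never press hard on the holder or crush the spring, and leave the other things where they are.

Things in the scene. Friction and masses are not known exactly. Their poses are not given: they have to be found in the camera images.
- cell: the large cell to fit: round, 33 mm diameter, 61.5 mm long over all; the last 2 mm at one end is a steel nub (9.5 mm diameter), the other end is flat; grey wrapper, steel ends, 0.11 to 0.18 kg. Origin at its very centre, on the axis; x axis along the cell towards the nub; it may be rolled anyhow about x. At the start it lies level in one of the caddy's two places
- cell_nub (a point): centre of the tip of the nub of the large cell, 30.75 mm from its origin along its x axis
- cell_flat (a point): centre of the flat end of the large cell, 30.75 mm from its origin against its x axis
- small_cell: a smaller cell of the same look, 26 mm diameter, 50 mm long, that does not fit; lies in the other place of the caddy; leave it. Origin at its centre, x axis towards its nub
- caddy: black plastic caddy, 86 x 134 x 16 mm, fixed. Origin at the centre of its underside. Cells lie along its x in V ribs at y = +32 and -32 mm, the large cell's axis 21.5 mm above the bench. The ribs stand 19 to 26 mm either side of mid length: fingers can go down beside the middle 38 mm of a cell to 4 mm above the bench
- light_box: grey light box, 190 x 212 x 34 mm, fixed. Origin at the centre of its underside. White panel at x = -15 to 95 mm; the cell strip in front of it (x = -95 to -15, top at z = 8 mm) carries a black holder with two cell bays end to end along y, cell axis at x = -58, z = 27.5 mm. The bay on the +y side holds a fitted cell, the one on the -y side is empty. Nubs point to +y
- seat (a point): point of the light box where the fitted cell's centre comes if the holder is in mid position (box frame -58, -34.25, 27.5 mm). The holder is screwed on through slots and sits unmeasured up to 5 mm either way along y. The cell rests on saddles near both ends of the bay; the middle 40 mm is open to both sides down to z = 11 mm for fingers. Friction on the spring holds it up (to 4 N): press it home
- spring (a point): nominal tip of the free coil spring at the -y end of the empty bay (box frame -58, -57.5, 27.5 mm; shifts with the holder): a domed end of 5 mm radius on the cell's axis. It yields along y, 0.6 N per mm: 7.5 mm (4.5 N) with the cell home, solid at 13 mm. The wall behind it is 18 mm farther on, 35 mm high above the bench. More than 25 N on holder or spring is too hard
- plate (a point): nominal face of the brass contact plate for the nub, at the +y end of the empty bay (box frame -58, -3.5, 27.5 mm; shifts with the holder, 54 mm from the spring's free tip). The wall that carries it is 33 mm high above the bench: a cell tilted 30 to 35 degrees clears it, and the nub passes down in front of the plate once the spring is pushed back 8 mm or more
- cover: the strip's grey plastic cover, taken off, 66 x 120 x 12 mm, lying on the bench; leave it. Origin at the centre of its underside
- loupe: black loupe, 37 mm wide, 38 mm high, standing on the bench; leave it. Origin at the centre of its underside
- bone_folder: flat bone folder, 20 x 146 x 8 mm, lying on the bench; leave it. Origin at the centre of its underside

How it is judged:
On the way:
1. the large cell's flat end presses the coil spring of the empty bay with at least 2.5 N while its nub end is still raised (cell tilted 8 degrees or more, nub up) (contact force between cell and light_box above 2.5 N and angle between cell's own x axis and vertical below 1.43 rad and y of cell_flat in the frame of light_box below -0.052 m and z of cell_flat in the frame of light_box below 0.038 m), for 0.1 s.
At the end, for the whole second after the job is handed in: The large cell lies released and at rest in the empty bay, nub towards the brass plate: in line with the bay within 3.4 degrees, axis within 2 mm of seat height and 3 mm of the bay's middle line, centre within 6 mm of its nominal place along the bay (z of cell in the frame of light_box between 0.0255 and 0.0295 m and x of cell in the frame of light_box between -0.061 and -0.055 m and y of cell in the frame of light_box between -0.0403 and -0.0282 m and y of cell_nub in the frame of light_box above -0.012 m and angle between the x axis of cell and the y axis of light_box, either way round below 0.06 rad and linear speed of cell below 0.01 m/s); the robot touches nothing.
It fails at once if the cell is pressed on the light box, its holder or spring with more than 25 N (contact force between cell and light_box above 25 N).
It fails at once if the gripper or arm presses on the light box or its holder with more than 25 N (contact force between any of the fingers, the arm and light_box above 25 N).
It fails at once if the small cell is moved more than 15 mm (distance of small_cell from where it was at the start of the episode above 0.015 m).
It fails at once if cover, loupe or bone folder is moved more than 15 mm (distance of any of cover, loupe, bone_folder from where it was at the start of the episode above 0.015 m).
It also fails if it takes over 64 s, if anything falls off the work surface, if the arm or the gripper's body presses on something with over 40 N, if the wrist force passes 120 N, or if a joint passes its speed limit or range.

## Robot

A 6-joint arm with a two-finger parallel gripper is mounted at the origin on a cart in front of the work surface, level with it; the furniture and walls round the work are solid. World frame = base frame: x ahead of the robot, y to its left, z up, the work surface at z = 0. Lengths are in m, angles in rad, forces in N, time in s.
With the tool pointing down it reaches from about 0.35 to 0.975 m from the base axis. Payload 4.9 kg.
Tool frame: the origin (TCP) lies on the centre line of the jaws, within the pads' length; the fingertips stand manip.tip_reach ahead of it and the grasp point (between the pads) is the TCP (manip.tip_reach is the distance from the TCP to the fingertips, in m); z points along the fingers, y is the line along which they close (so a half turn about z gives the same grasp; the last joint's range is limited). The gripper opens to 85 mm and grips with 20 to 120 N. Pads are 22 mm wide; open, the fingers measure 114 mm over their backs; the gripper's body (76 mm by 85 mm) begins 54 mm behind the grasp point. The pads swing forward as they close: fully open they stand 13 mm farther back than shut.
Start: joints at [-1.377, 0.053, 1.613, -0, 1.476, -0.119], TCP at [0.192, -0.595, 0.25] pointing down, gripper open.
Joint ranges: [-3.01, 3.01], [-1.01, 2.22], [0.06, 2.58], [-1.02, 4.17], [0.09, 2.62], [-3.14, 3.14]. Speed limits (rad/s): [2.57, 2.57, 3.14, 3.14, 3.14, 3.14].

## Interface

Orientations are given as a unit quaternion [w, x, y, z].
In Python, from plant import manip gives the robot as it stands. The module is installed in compiled form; this text tells all that it offers.
- The arm moves only by the tool move_arm, never from a script. Its argument "rows" is a list of rows, each a list of 7 numbers: the shift along the tool's x, y, z in cm, then the turn, a rotation vector about the tool's x, y, z in degrees, then the opening, from -1 (shut) to 1 (fully open). In form: [[tx, ty, tz, ax, ay, az, jaw], ...]. A call has 1 to 20 rows; each row shifts and turns the commanded pose from where the row before left it, along the tool's axes as they then stand; what a row does not reach is not made up. A row lasts 1/12 s, in which the tool goes at most 41.7 mm and 7.16 degrees, less where a joint would pass 70% of its speed; a pose out of reach is approached as far as the arm can. A call is refused whole if a number of a shift passes 4.17 or a number of a turn 7.16, either way. A call with a gripper value outside its range is refused whole. The fingers move at their own pace and stop on an object; the grip force is fixed at half the most. Time passes only in rows, so rows that do not move let the fingers close. It gives the time, the measured TCP pose, the force, the opening and the grip force at its end, in the units of the state.
- manip.state(): the state, without advancing time (a new reading comes with each control period).
- manip.grab_frame(name): name is "scene" or "top" or "wrist"; returns a dict with "img" (420x560x3 uint8, blue, green, red), "mtx" (3x3 intrinsics, pixels), "R" (3x3) and "t" (3): a world point X has camera coordinates R X + t. Camera axes: x right, y down, z forward; pixel columns grow to the right and rows downward; lengths in m; the calibration is good to about 2 mm. A picture is of the moment at which its call begins. There is no depth.
- manip.job_done(): hands the job in; it is judged then, once.
The state is a dict: "time": time; "joint_pos": joint angles; "joint_vel": joint speeds; "joint_efforts": joint torques, N m; "tool_pos": TCP position; "tool_rot": TCP orientation; "contact_force": force on the tool from outside, world axes, zero at the start; "ft_torque": the same for the moment, N m; "gripper_width": opening from 0.0 (shut) to 1.0 (fully open); "grasp_force": force on a finger pad.
Only numpy, scipy, OpenCV 4.12 (cv2) and the standard library are available. Lean on these libraries where they do the work, as an engineer would, in place of code of your own. Each camera call takes 0.05 s, during which the arm holds its last target. There are 200 camera calls.

## Working session

There is one attempt and no reset: what is moved stays moved. The work goes in short steps, Python scripts to look and compute and a tool call to move; the robot and the scene stay as the last step left them, time stands still between calls to the robot, and variables do not carry over. Pictures are saved under pics/ and viewed, at most 12 in all, crops included, and the job is handed in when it is done.

Besides the shell and the picture viewer there is one more tool, called after ">>>" as name([rows], argument=value, ...), one row to a line, values as JSON. move_arm: Moves the arm, as the interface text tells. Its arguments: {"type":"object","properties":{"rows":{"type":"array","items":{"type":"array","items":{"type":"number"}}}},"required":["rows"]}

```bash
mkdir -p pics
python3 - <<'E'
from plant import manip
import cv2,numpy as np
s=manip.state();print(s,manip.tip_reach)
for n in("scene","top"):
    f=manip.grab_frame(n);cv2.imwrite(f"pics/{n}0.png",f["img"]);np.savez(f"{n}0.npz",**f)
    print(n,f["mtx"].tolist(),f["R"].round(3).tolist(),f["t"].tolist())
E
```

```text
{'time': 0.0, 'joint_pos': array([-1.37700447e+00,  5.33888120e-02,  1.61430915e+00,  2.29512321e-06,
        1.47600674e+00, -1.19032323e-01]), 'joint_vel': array([ 1.95267976e-03,  8.91350887e-04, -4.58103722e-05,  1.71000484e-03,
        5.11106471e-04, -4.57788915e-04]), 'joint_efforts': array([ 2.22028866e-03, -3.93675828e+01, -3.70179212e+01,  9.23398829e-05,
        7.01969329e-03,  5.51327048e-06]), 'tool_pos': array([ 0.19220883, -0.59408871,  0.24903412]), 'tool_rot': array([-1.05532943e-03,  9.87792014e-01,  1.55774908e-01, -3.83232560e-05]), 'contact_force': array([-0.33746124,  0.08468594, -0.61058887]), 'ft_torque': array([ 0.04656159, -0.01007452, -0.01840745]), 'grasp_force': 0.0, 'gripper_width': 1.0015531743520967} 0.019
scene [[382.4783443002882, 0.0, 274.0757789662456], [0.0, 382.4783443002882, 208.6671880841019], [0.0, 0.0, 1.0]] [[-0.859, -0.512, -0.001], [-0.395, 0.663, -0.636], [0.326, -0.546, -0.772]] [0.49628138482587075, 0.17456018608492643, 0.8915174002440722]
top [[407.26820353017365, 0.0, 275.5742529325978], [0.0, 407.26820353017365, 212.37205417627817], [0.0, 0.0, 1.0]] [[0.009, -1.0, 0.004], [-0.998, -0.009, -0.055], [0.055, -0.004, -0.998]] [0.0836534282849462, 0.5117557077265535, 0.9282325478132261]
```

View pics/top0.png

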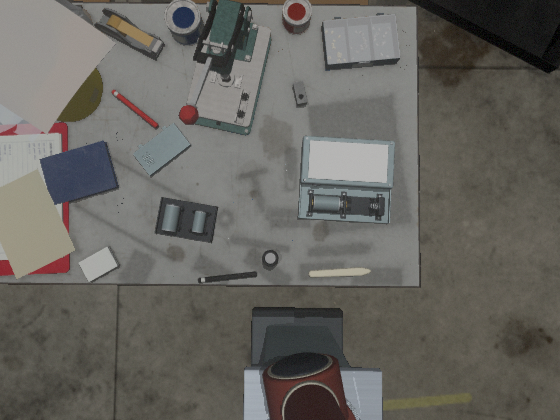

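View pics/scene0.png

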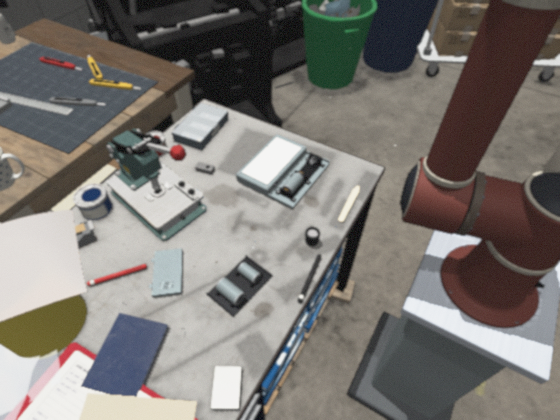

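Top view: the large cell is at (170,218) in the caddy with the small one at (200,222). The holder is at about (345,204), with the fitted cell at its left and the empty bay at its right. Next I'll turn these into rough positions.

```bash
cat > h.py <<'E'
import numpy as np,cv2
from plant import manip
from scipy.spatial.transform import Rotation as Ro
def ray(f,px,z):
    d=f["R"].T@np.linalg.inv(f["mtx"])@[px[0],px[1],1]; c=-f["R"].T@f["t"]
    return c+d*(z-c[2])/d[2]
def proj(f,X):
    p=f["mtx"]@(f["R"]@np.asarray(X)+f["t"]);return p[:2]/p[2]
def rot(s): 
    q=s["tool_rot"];return Ro.from_quat([q[1],q[2],q[3],q[0]])
def goal(p,R,n=None):
    """shift (cm) / turn (deg) in tool axes from the present to goal p, R(matrix)"""
    s=manip.state();r=rot(s)
    return (r.inv().apply(np.array(p)-s["tool_pos"])*100).round(2),np.degrees((r.inv()*Ro.from_matrix(R)).as_rotvec()).round(2)
E
python3 - <<'E'
from h import *
f=dict(np.load("top0.npz"))
for n,p,z in [("large",(170,218),.022),("small",(200,222),.02),("boxTL",(303,138),.034),("boxTR",(394,139),.034),("boxBR",(389,222),.008),("boxBL",(298,220),.008),("bay",(365,205),.027),("fit",(324,203),.027),("loupe",(270,258),.038),("folder",(340,272),.008)]: print(n,ray(f,p,z).round(4))
s=manip.state();print(rot(s).as_matrix().round(3))
w=manip.grab_frame("wrist");r=rot(s)
print("cam in tool",r.inv().apply(-w["R"].T@w["t"]-s["tool_pos"]).round(4),(w["R"]@r.as_matrix()).round(3),w["mtx"][0,0])
a=cv2.resize(f["img"][185:255,140:230],None,fx=6,fy=6,interpolation=2)
b=cv2.resize(f["img"][130:230,290:400],None,fx=4,fy=4,interpolation=2)
h=np.zeros((420,980,3),np.uint8);h[:,:540]=a;h[:400,540:]=b
cv2.imwrite("pics/c0.png",cv2.resize(h,(800,343)))
E
```

```text
large [0.4954 0.3299 0.022 ]
small [0.4869 0.2615 0.02  ]
boxTL [0.6809 0.0271 0.034 ]
boxTR [ 0.6806 -0.1813  0.034 ]
boxBR [ 0.4913 -0.176   0.008 ]
boxBL [0.494  0.0359 0.008 ]
bay [ 0.529  -0.1159  0.027 ]
fit [ 0.5327 -0.0222  0.027 ]
loupe [0.4071 0.0999 0.038 ]
folder [ 0.3747 -0.0619  0.008 ]
[[ 0.951  0.308 -0.   ]
 [ 0.308 -0.951  0.002]
 [ 0.    -0.002 -1.   ]]
cam in tool [ 0.0831 -0.0005 -0.1238] [[-0.001  1.    -0.   ]
 [-0.947 -0.001 -0.321]
 [-0.321  0.     0.947]] 341.87838753694797
```

View pics/c0.png

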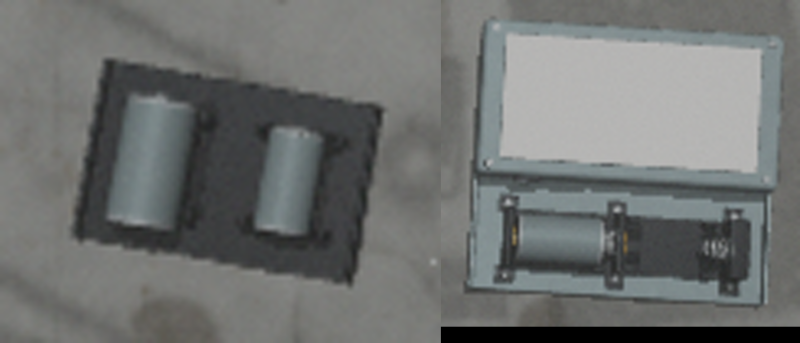

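Crop view: both cells show their nub at the upper end (world +x). The holder shows the coil spring at the right (−y) and the brass plates at the left ends of the bays. I'll move over the bay so the wrist camera gets a close look.

>>> move_arm([
  [0,0,0,0,0,-6.55,1],
  [0,0,0,0,0,-6.55,1],
  [0,0,0,0,0,-6.55,1],
  [0,0,0,0,0,-6.55,1],
  [0,0,0,0,0,-6.55,1],
  [0,0,0,0,0,-6.55,1],
  [0,0,0,0,0,-6.55,1],
  [0,0,0,0,0,-6.55,1],
  [0,0,0,0,0,-6.55,1],
  [0,0,0,0,0,-6.55,1],
  [0,0,0,0,0,-6.55,1],
])

```text
time: 1.07
tool_pos: [0.1923, -0.5944, 0.2498]
tool_rot: [-0.0, 0.705, 0.709, 0.0]
contact_force: [-0.2, 0.1, -0.0]
gripper_width: 1.001
grasp_force: 0.0
```

>>> move_arm([
  [2.43,1.72,0.25,0,0,0,1],
  [2.43,1.72,0.25,0,0,0,1],
  [2.43,1.72,0.25,0,0,0,1],
  [2.43,1.72,0.25,0,0,0,1],
  [2.43,1.72,0.25,0,0,0,1],
  [2.43,1.72,0.25,0,0,0,1],
  [2.43,1.72,0.25,0,0,0,1],
  [2.43,1.72,0.25,0,0,0,1],
  [2.43,1.72,0.25,0,0,0,1],
  [2.43,1.72,0.25,0,0,0,1],
  [2.43,1.72,0.25,0,0,0,1],
  [2.43,1.72,0.25,0,0,0,1],
  [2.43,1.72,0.25,0,0,0,1],
  [2.43,1.72,0.25,0,0,0,1],
  [2.43,1.72,0.25,0,0,0,1],
  [2.43,1.72,0.25,0,0,0,1],
  [2.43,1.72,0.25,0,0,0,1],
  [2.43,1.72,0.25,0,0,0,1],
  [2.43,1.72,0.25,0,0,0,1],
  [0,0,0,0,0,0,1],
])

```text
time: 2.73
tool_pos: [0.5208, -0.1294, 0.2019]
tool_rot: [-0.001, 0.706, 0.709, 0.001]
contact_force: [-0.9, -0.4, -0.6]
gripper_width: 0.999
grasp_force: 0.0
```

Run:
```python
from h import *
s=manip.state();print(s["time"],s["tool_pos"],s["joint_pos"].round(2),rot(s).as_matrix().round(3),s["contact_force"])
f=manip.grab_frame("wrist");np.savez("w1.npz",**f);cv2.imwrite("pics/w1.png",cv2.resize(f["img"],(800,600),interpolation=2))
```

```text
2.7333 [ 0.52076046 -0.12935716  0.20186953] [-0.38 -0.12  1.87  0.    1.4  -0.39] [[-0.004  1.    -0.   ]
 [ 1.     0.004  0.002]
 [ 0.002 -0.    -1.   ]] [-0.8876252  -0.41935509 -0.5719499 ]
```

View pics/w1.png

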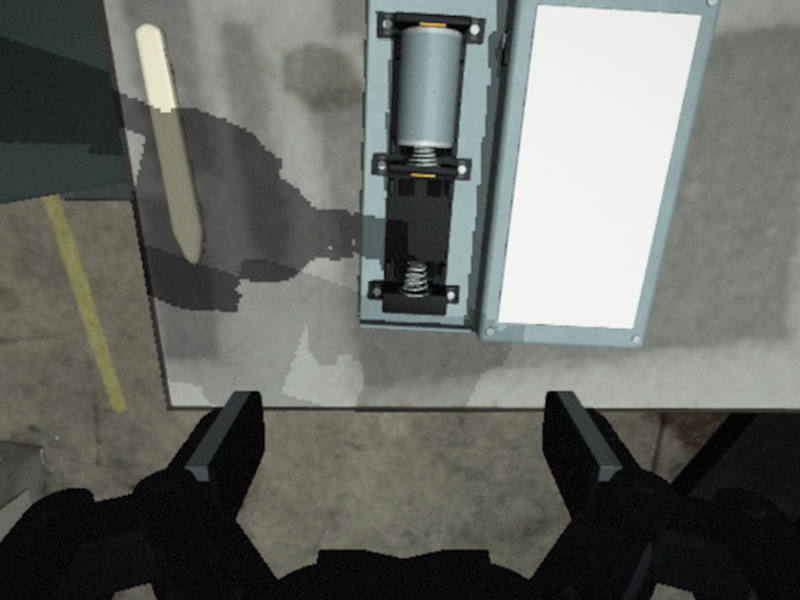

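Wrist view (800×600): the white panel is fully visible, with corners at (538,6), (703,14), (640,328) and (499,322). The spring tip is at (414,262) and the brass plate at (423,176). I'll measure the box frame from the white quad, and the spring and plate by rays.

Run:
```python
from h import *
f=dict(np.load("w1.npz"));im=f["img"]
m=(im.min(2)>215).astype(np.uint8)
cs=max(cv2.findContours(m,0,1)[0],key=cv2.contourArea)
P=np.array([ray(f,p,.034)[:2] for p in cs[:,0].astype(float)])
r=cv2.minAreaRect((P*1000).astype(np.float32));print("white",r)
q=cv2.approxPolyDP(cs,6,True)[:,0].astype(float);Q=np.array([ray(f,p,.034)[:2] for p in q]);print(q,Q.round(4))
# orange
hsv=cv2.cvtColor(im,cv2.COLOR_BGR2HSV)
o=((hsv[...,0]>8)&(hsv[...,0]<28)&(hsv[...,1]>150)&(hsv[...,2]>120)).astype(np.uint8)
n,l,st,c=cv2.connectedComponentsWithStats(o)
for i in range(1,n):
    if st[i,4]>8: print("orange",st[i],c[i],ray(f,c[i],.033).round(4))
k=560/800
for n,p,z in[("tip",(414,262),.0275),("s1",(378,291),.0),("s2",(452,294),.0),("s3",(380,165),0),("s4",(462,170),0),("raBR",(644,342),.034),("raBL",(482,342),.034),("stripBL",(360,323),.008)]:
    print(n,ray(f,np.array(p)*k,z).round(4))
crop=cv2.resize(im[90:240,250:350],None,fx=5,fy=5,interpolation=cv2.INTER_CUBIC)[:,:]
cv2.imwrite("pics/w1c.png",cv2.resize(crop,(400,600)))
```

```text
white ((629.9060668945312, -74.7151107788086), (178.86375427246094, 86.87953186035156), 87.05310821533203)
[[377.   4.]
 [349. 224.]
 [441. 229.]
 [489.  11.]] [[ 0.5918  0.0164]
 [ 0.5824 -0.1608]
 [ 0.6675 -0.1655]
 [ 0.6768  0.012 ]]
orange [294  15  18   4  39] [302.61538462  16.64102564] [0.5362 0.008  0.033 ]
orange [288 121  17   3  32] [296.375   122.28125] [ 0.5328 -0.0703  0.033 ]
tip [ 0.528  -0.1244  0.0275]
s1 [ 0.5036 -0.1526  0.    ]
s2 [ 0.5556 -0.1547  0.    ]
s3 [ 0.506 -0.067  0.   ]
s4 [ 0.5591 -0.07    0.    ]
raBR [ 0.6782 -0.1759  0.034 ]
raBL [ 0.5727 -0.1762  0.034 ]
stripBL [ 0.4911 -0.1736  0.008 ]
```

View pics/w1c.png

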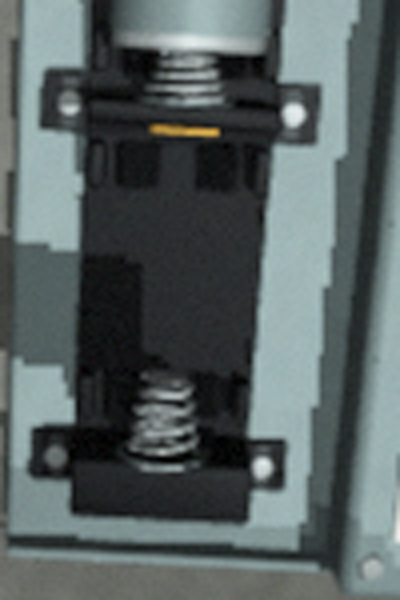

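Crop view: coil tip at crop (167,375) and brass at (185,130). Both fit a box yaw of about −3.05° and a holder shift of about +2.5 mm in y. Now to the caddy.

>>> move_arm([
  [2.4,-0.32,0,0,0,0,1],
  [2.4,-0.32,0,0,0,0,1],
  [2.4,-0.32,0,0,0,0,1],
  [2.4,-0.32,0,0,0,0,1],
  [2.4,-0.32,0,0,0,0,1],
  [2.4,-0.32,0,0,0,0,1],
  [2.4,-0.32,0,0,0,0,1],
  [2.4,-0.32,0,0,0,0,1],
  [2.4,-0.32,0,0,0,0,1],
  [2.4,-0.32,0,0,0,0,1],
  [2.4,-0.32,0,0,0,0,1],
  [2.4,-0.32,0,0,0,0,1],
  [2.4,-0.32,0,0,0,0,1],
  [2.4,-0.32,0,0,0,0,1],
  [2.4,-0.32,0,0,0,0,1],
  [2.4,-0.32,0,0,0,0,1],
  [2.4,-0.32,0,0,0,0,1],
  [2.4,-0.32,0,0,0,0,1],
  [2.4,-0.32,0,0,0,0,1],
])

```text
time: 4.37
tool_pos: [0.4588, 0.323, 0.2027]
tool_rot: [0.0, 0.708, 0.707, -0.0]
contact_force: [0.8, 0.3, -0.4]
gripper_width: 0.999
grasp_force: 0.0
```

>>> move_arm([
  [0,0,0,0,0,7,1],
  [0,0,0,0,0,7,1],
  [0,0,0,0,0,7,1],
  [0,0,0,0,0,7,1],
  [0,0,0,0,0,7,1],
  [0,0,0,0,0,7,1],
  [0,0,0,0,0,7,1],
  [0,0,0,0,0,7,1],
  [0,0,0,0,0,7,1],
  [0,0,0,0,0,7,1],
  [0,0,0,0,0,7,1],
  [0,0,0,0,0,7,1],
  [0,0,0,0,0,7,1],
  [0,0,0,0,0,7,1],
  [0,0,0,0,0,0,1],
  [0,0,0,0,0,0,1],
])

```text
time: 5.7
tool_pos: [0.459, 0.3221, 0.2027]
tool_rot: [0.0, 0.998, -0.069, -0.0]
contact_force: [-0.1, 0.1, -0.3]
gripper_width: 0.997
grasp_force: 0.0
```

Run:
```python
from h import *
s=manip.state();print(s["time"],s["tool_pos"],s["joint_pos"].round(2),rot(s).as_matrix().round(3))
f=manip.grab_frame("wrist");np.savez("w2.npz",**f);cv2.imwrite("pics/w2.png",cv2.resize(f["img"],(800,600),interpolation=2))
```

```text
5.7 [0.45903889 0.32209364 0.20273425] [ 0.48 -0.07  1.81 -0.    1.4   2.19] [[ 0.99  -0.138 -0.   ]
 [-0.138 -0.99  -0.   ]
 [-0.     0.    -1.   ]]
```

View pics/w2.png

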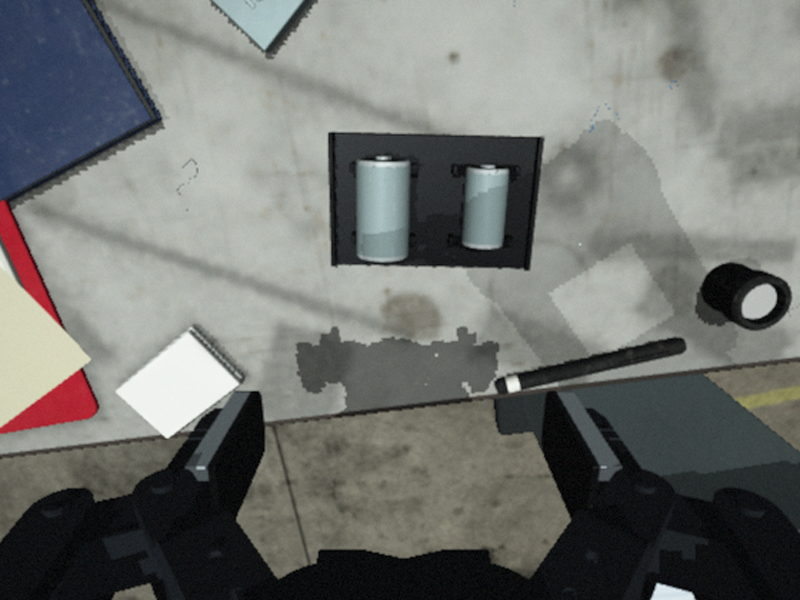

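Wrist view: the large cell spans (357–410, 158–262) with its nub at the top (384,157). The small cell is at (485,207). Now to locate the large cell.

Run:
```python
from h import *
f=dict(np.load("w2.npz"));im=f["img"]
k=.7
b=im.astype(int).max(2)
m=np.zeros(b.shape,np.uint8);x0,x1,y0,y1=[int(v*k) for v in(338,440,140,266)]
m[y0:y1,x0:x1]=(b[y0:y1,x0:x1]>75)
m=cv2.morphologyEx(m,cv2.MORPH_OPEN,np.ones((5,5)))
n,l,st,c=cv2.connectedComponentsWithStats(m)
i=1+st[1:,4].argmax();print(st[i])
L=[];Rr=[]
for y in range(st[i,1]+12,st[i,1]+st[i,3]-10):
    xs=np.where(l[y]==i)[0];L.append(ray(f,(xs.min()-.5,y),.0215));Rr.append(ray(f,(xs.max()+.5,y),.0215))
L=np.array(L);Rr=np.array(Rr);M=(L+Rr)/2
for A in(L,Rr,M):
    p=np.polyfit(A[:,0],A[:,1],1);print(np.degrees(np.arctan(p[0])))
print("width",np.linalg.norm(L-Rr,axis=1).mean(),"mid",M.mean(0))
cx=st[i,0]+st[i,2]/2;u=np.array([np.cos(np.radians(-8)),np.sin(np.radians(-8)),0])
for t,p,z in[("top shoulder",(384*k,st[i,1]),.038),("nubtip",(384*k,156*k),.0215),("flat top edge",(383*k,st[i,1]+st[i,3]),.0215),("flat low",(383*k,st[i,1]+st[i,3]),.030)]:print(t,ray(f,p,z))
for n,p in[("BL",(333,267)),("BR",(528,270)),("TL",(331,133)),("TR",(543,138))]:print(n,ray(f,np.array(p)*k,.016))
```

```text
[ 249  109   38   75 2562]
-8.7113811116811
-9.576239172942639
-9.146040101400287
width 0.032186657046156655 mid [0.4963708  0.33070298 0.0215    ]
top shoulder [0.52919965 0.3237163  0.038     ]
nubtip [0.52835134 0.32444351 0.0215    ]
flat top edge [0.46289509 0.33507857 0.0215    ]
flat low [0.46507643 0.33441974 0.03      ]
BL [0.4632658 0.3685134 0.016    ]
BR [0.4434095  0.24152393 0.016     ]
TL [0.5457479  0.35432195 0.016     ]
TR [0.52515688 0.22779366 0.016     ]
```

>>> move_arm([
  [0.46,-0.18,1,0,0,1.25,0],
  [0.46,-0.18,1,0,0,0,0],
  [0.46,-0.18,1.3,0,0,0,0],
  [0.46,-0.18,1.3,0,0,0,0],
  [0.46,-0.18,1.3,0,0,0,0],
  [0.46,-0.18,1.3,0,0,0,0],
  [0.46,-0.18,1.3,0,0,0,0],
  [0.46,-0.18,1.3,0,0,0,0],
  [0,0,1,0,0,0,0],
  [0,0,0,0,0,0,0],
  [0,0,0,0,0,0,0],
])

```text
time: 6.67
tool_pos: [0.4967, 0.331, 0.0934]
tool_rot: [0.001, 0.997, -0.081, -0.001]
contact_force: [-0.8, 0.8, 0.6]
gripper_width: 0.501
grasp_force: 0.0
```

Run:
```python
from h import *
s=manip.state();print(s["tool_pos"],s["gripper_width"],s["contact_force"])
y=np.radians(-9.2);R=np.array([[np.cos(y),np.sin(y),0],[np.sin(y),-np.cos(y),0],[0,0,-1]])
print(goal([.4975,.3305,.0255],R))
f=manip.grab_frame("wrist");cv2.imwrite("pics/w3.png",f["img"])
```

```text
[0.49671444 0.33095161 0.09341508] 0.5013578993031581 [-0.78459637  0.8281847   0.60043481]
(array([0.1 , 0.02, 6.79]), array([ 0.08,  0.12, -0.08]))
```

View pics/w3.png

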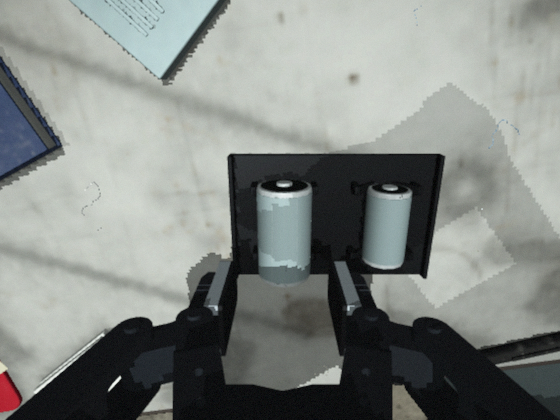

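Wrist view: the open jaws (inner faces at columns ~232 and ~340) straddle the cell's axis (column ~285), so it's well centred. Descending and closing.

>>> move_arm([
  [0.1,0,0.8,0,0,0,0],
  [0,0,0.8,0,0,0,0],
  [0,0,0.8,0,0,0,0],
  [0,0,0.8,0,0,0,0],
  [0,0,0.8,0,0,0,0],
  [0,0,0.6,0,0,0,0],
  [0,0,0.6,0,0,0,0],
  [0,0,0.5,0,0,0,0],
  [0,0,0.5,0,0,0,0],
  [0,0,0.5,0,0,0,0],
  [0,0,0,0,0,0,0],
  [0,0,0,0,0,0,0],
])

```text
time: 7.72
tool_pos: [0.4982, 0.3311, 0.0275]
tool_rot: [0.0, 0.997, -0.081, -0.0]
contact_force: [-0.6, 0.1, 0.5]
gripper_width: 0.499
grasp_force: 0.0
```

>>> move_arm([
  [0,0,0.1,0,0,0,-1],
  [0,0,0,0,0,0,-1],
  [0,0,0,0,0,0,-1],
  [0,0,0,0,0,0,-1],
  [0,0,0,0,0,0,-1],
  [0,0,0,0,0,0,-1],
  [0,0,0,0,0,0,-1],
])

```text
time: 8.3
tool_pos: [0.4987, 0.3297, 0.0278]
tool_rot: [0.002, 0.997, -0.081, 0.0]
contact_force: [-2.5, -5.8, 5.2]
gripper_width: 0.367
grasp_force: 58.9
```

>>> move_arm([
  [0,0,-0.5,0,0,0,-1],
  [0,0,-1,0,0,0,-1],
  [0,0,-1.5,0,0,0,-1],
  [0,0,-2,0,0,0,-1],
  [0,0,-2,0,0,0,-1],
  [0,0,-2,0,0,0,-1],
  [0,0,-2,0,0,0,-1],
  [0,0,-2,0,0,0,-1],
  [0,0,0,0,0,0,-1],
  [0,0,0,0,0,0,-1],
  [0,0,0,0,0,0,-1],
])

```text
time: 9.22
tool_pos: [0.4978, 0.331, 0.1559]
tool_rot: [0.0, 0.997, -0.081, -0.001]
contact_force: [-0.1, -0.1, -1.4]
gripper_width: 0.368
grasp_force: 59.5
```

Run:
```python
from h import *
s=manip.state();print(s)
f=manip.grab_frame("wrist");np.savez("w4.npz",**f);cv2.imwrite("pics/w4.png",f["img"])
p=[s["tool_pos"]+rot(s).apply([d,0,.005]) for d in(-.03075,.02875,.03075)]
print([proj(f,x).round(1) for x in p])
```

```text
{'time': 9.2167, 'joint_pos': array([4.62283833e-01, 6.50770103e-02, 1.76191111e+00, 1.41580596e-04,
       1.31577077e+00, 2.19485911e+00]), 'joint_vel': array([-0.0014724 ,  0.02077897,  0.02028937, -0.00112865,  0.00194889,
        0.0002997 ]), 'joint_efforts': array([ 6.87653912e-03, -4.02567637e+01, -3.72675383e+01,  4.00141667e-03,
       -4.29709826e-02,  7.57074599e-05]), 'tool_pos': array([0.4977994 , 0.33099321, 0.15587332]), 'tool_rot': array([ 2.42754198e-04,  9.96728612e-01, -8.08191198e-02, -5.34589929e-04]), 'contact_force': array([-0.07773497, -0.10749431, -1.39073586]), 'ft_torque': array([-0.03078598,  0.06592548,  0.02109358]), 'grasp_force': 59.513660073280334, 'gripper_width': 0.3684188253143363}
[array([283.7, 350. ]), array([283.8, 231.4]), array([283.8, 226.8])]
```

View pics/w4.png

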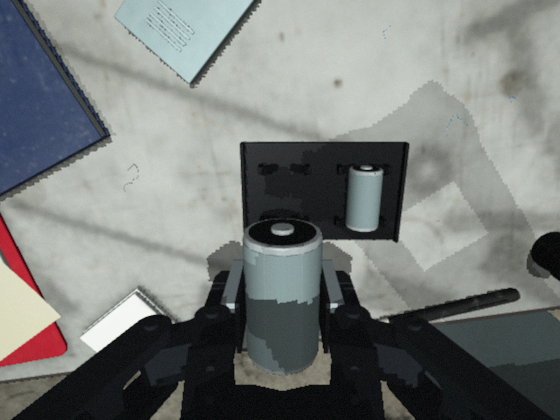

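Wrist view: the cell is held, with the nub at (283,229), about 1 mm short of the jaw centre, and the small cell is untouched. Now carry, turn and tilt.

>>> move_arm([
  [0,0,0,0,0,-6.87,-1],
  [0,0,0,0,0,-6.87,-1],
  [0,0,0,0,0,-6.87,-1],
  [0,0,0,0,0,-6.87,-1],
  [0,0,0,0,0,-6.87,-1],
  [0,0,0,0,0,-6.87,-1],
  [0,0,0,0,0,-6.87,-1],
  [0,0,0,0,0,-6.87,-1],
  [0,0,0,0,0,-6.87,-1],
  [0,0,0,0,0,-6.87,-1],
  [0,0,0,0,0,-6.87,-1],
  [0,0,0,0,0,-6.87,-1],
  [0,0,0,0,0,-6.87,-1],
  [0,0,0,0,0,-6.87,-1],
  [0,0,0,0,0,0,-1],
])

```text
time: 10.52
tool_pos: [0.4973, 0.3307, 0.1545]
tool_rot: [-0.001, 0.725, 0.688, -0.002]
contact_force: [-0.7, -0.7, -1.7]
gripper_width: 0.364
grasp_force: 59.5
```

>>> move_arm([
  [-1.5,0.2,0,0,0,0,-1],
  [-2.65,0.35,0,0,0,0,-1],
  [-2.65,0.35,0,0,0,0,-1],
  [-2.65,0.35,0,0,0,0,-1],
  [-2.65,0.35,0,0,0,0,-1],
  [-2.65,0.35,0,0,0,0,-1],
  [-2.65,0.35,0,0,0,0,-1],
  [-2.65,0.35,0,0,0,0,-1],
  [-2.65,0.35,0,0,0,0,-1],
  [-2.65,0.35,0,0,0,0,-1],
  [-2.65,0.35,0,0,0,0,-1],
  [-2.65,0.35,0,0,0,0,-1],
  [-2.65,0.35,0,0,0,0,-1],
  [-2.65,0.35,0,0,0,0,-1],
  [-2.65,0.35,0,0,0,0,-1],
  [-2.65,0.35,0,0,0,0,-1],
  [-1.5,0.2,0,0,0,0,-1],
  [0,0,0,0,0,0,-1],
  [0,0,0,0,0,0,-1],
])

```text
time: 12.1
tool_pos: [0.5309, -0.0996, 0.156]
tool_rot: [-0.001, 0.727, 0.686, -0.0]
contact_force: [1.1, 0.7, -1.9]
gripper_width: 0.364
grasp_force: 59.5
```

>>> move_arm([
  [0,0,0,0,6.6,0,-1],
  [0,0,0,0,6.6,0,-1],
  [0,0,0,0,6.6,0,-1],
  [0,0,0,0,6.6,0,-1],
  [0,0,0,0,6.6,0,-1],
  [0,0,0,0,0,0,-1],
  [0,0,0,0,0,0,-1],
])

```text
time: 12.68
tool_pos: [0.531, -0.0987, 0.1555]
tool_rot: [-0.196, 0.697, 0.659, 0.205]
contact_force: [-0.5, 1.0, -2.4]
gripper_width: 0.365
grasp_force: 59.6
```

```bash
cat >> h.py <<'E'
yaw=np.radians(86.95)
u=np.array([np.cos(yaw),np.sin(yaw),0]);zz=np.array([0,0,1.])
T=np.array([.5288,-.1244,.0275])
def tilt(th):
    x=np.cos(th)*u+np.sin(th)*zz;z=np.sin(th)*u-np.cos(th)*zz
    return np.c_[x,np.cross(z,x),z]
def tcp(F_along,Fz,deg,dx=0):
    R=tilt(np.radians(deg));F=T+u*F_along;F[2]=Fz
    return F+.03075*R[:,0]+.0011*R[:,0]-.006*R[:,2]+dx*np.array([u[1],-u[0],0]),R
def now():
    s=manip.state();R=rot(s).as_matrix();F=s["tool_pos"]+.006*R[:,2]-.03185*R[:,0]
    d=F-T
    print("t",s["time"],"F along %.1f lat %.1f z %.1f mm"%(1e3*d@u,1e3*(d[0]*u[1]-d[1]*u[0]),1e3*F[2]),"tilt %.1f"%np.degrees(np.arcsin(R[2,0])),"f",s["contact_force"].round(2),"tq",s["ft_torque"].round(2),"w",s["gripper_width"].round(3),"gf",s["grasp_force"])
E
python3 - <<'E'
from h import *
now();print(manip.state()["joint_pos"].round(2))
for a in[(.006,.070,33),(.006,.0295,33)]: print(goal(*tcp(*a)))
E
```

```text
Traceback (most recent call last):
  File "h.py", line 27, in now
    print("t",s["time"],"F along %.1f lat %.1f z %.1f mm"%(1e3*d@u,1e3*(d[0]*u[1]-d[1]*u[0]),1e3*F[2]),"tilt %.1f"%np.degrees(np.arcsin(R[2,0])),"f",s["contact_force"].round(2),"tq",s["ft_torque"].round(2),"w",s["gripper_width"].round(3),"gf",s["grasp_force"])
                                                                                                                                                                                                                  ^^^^^^^^^^^^^^^^^^^^^^^^
AttributeError: 'float' object has no attribute 'round'
```

```bash
sed -i 's/s\["gripper_width"\].round(3)/round(s["gripper_width"],3)/' h.py
python3 - <<'E'
from h import *
now();print(manip.state()["joint_pos"].round(2))
for a in[(.006,.070,33),(.006,.0295,33)]: print(goal(*tcp(*a)))
f=manip.grab_frame("wrist");np.savez("w5.npz",**f);cv2.imwrite("pics/w5.png",f["img"])
E
```

```text
t 12.6833 F along 2.3 lat 0.7 z 133.1 mm tilt 32.9 f [-0.53  1.04 -2.43] tq [-0.35  0.03 -0.04] w 0.365 gf 59.60743188858032
[-0.56  0.06  1.84  0.5   1.55 -0.59]
(array([-3.12, -0.06,  5.5 ]), array([-0.08,  0.06, -0.21]))
(array([-5.33, -0.05,  8.89]), array([-0.08,  0.06, -0.21]))
```

View pics/w5.png

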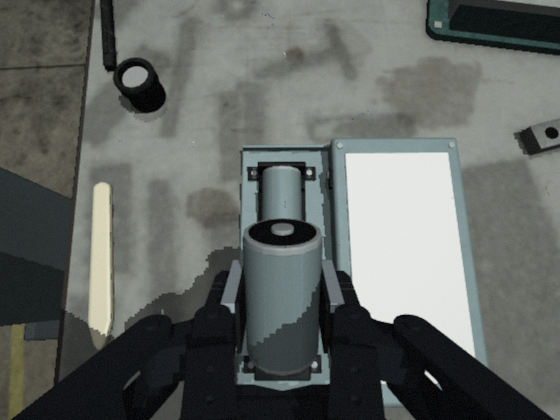

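Wrist view: the tilted cell lines up with the neighbour in the bay. Descending in two stages.

>>> move_arm([
  [-0.45,-0.01,0.76,0,0,-0.2,-1],
  [-0.45,-0.01,0.76,0,0,0,-1],
  [-0.45,-0.01,0.76,0,0,0,-1],
  [-0.45,-0.01,0.76,0,0,0,-1],
  [-0.45,-0.01,0.76,0,0,0,-1],
  [-0.45,-0.01,0.76,0,0,0,-1],
  [-0.45,0,0.76,0,0,0,-1],
  [-0.45,0,0.76,0,0,0,-1],
  [-0.45,0,0.76,0,0,0,-1],
  [-0.45,0,0.76,0,0,0,-1],
  [0,0,0,0,0,0,-1],
  [0,0,0,0,0,0,-1],
])

```text
time: 13.73
tool_pos: [0.531, -0.0949, 0.0678]
tool_rot: [-0.196, 0.695, 0.66, 0.206]
contact_force: [-0.0, -0.5, -0.9]
gripper_width: 0.363
grasp_force: 59.6
```

Run:
```python
from h import *
now()
for a in[(.006,.030,33),(-.010,.030,33)]: print(goal(*tcp(*a)))
f=manip.grab_frame("scene");g=manip.grab_frame("top")
a=cv2.resize(f["img"][130:220,230:340],(550,450),interpolation=2)
cv2.imwrite("pics/s6.png",a)
```

```text
t 13.7333 F along 6.2 lat 0.7 z 45.4 mm tilt 33.0 f [-0.02 -0.51 -0.86] tq [-0.35  0.06  0.02] w 0.363 gf 59.62322294712067
(array([-0.86, -0.07,  1.29]), array([-0.04, -0.05,  0.12]))
(array([-2.2 , -0.07,  0.41]), array([-0.04, -0.05,  0.12]))
```

View pics/s6.png

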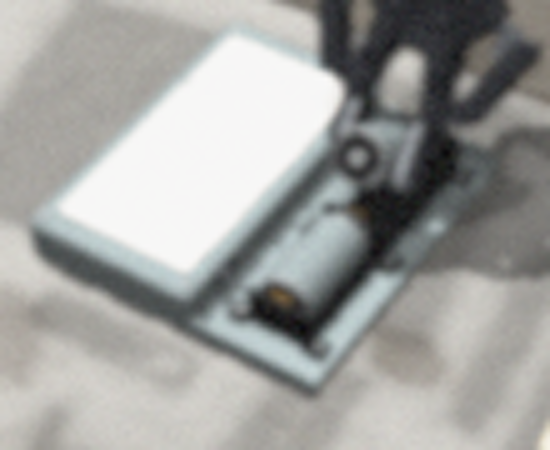

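Scene crop: the tilted cell's nub (355,155) is above the divider, as intended. Lowering to spring height, in front of the tip.

>>> move_arm([
  [-0.14,-0.01,0.21,0,0,0,-1],
  [-0.14,-0.01,0.21,0,0,0,-1],
  [-0.14,-0.01,0.21,0,0,0,-1],
  [-0.14,-0.01,0.21,0,0,0,-1],
  [-0.14,-0.01,0.21,0,0,0,-1],
  [-0.14,-0.01,0.21,0,0,0,-1],
  [0,0,0,0,0,0,-1],
  [0,0,0,0,0,0,-1],
])

```text
time: 14.5
tool_pos: [0.5307, -0.0952, 0.0532]
tool_rot: [-0.195, 0.695, 0.661, 0.206]
contact_force: [1.0, 0.4, -1.9]
gripper_width: 0.363
grasp_force: 59.6
```

```bash
python3 -c "
from h import *
now()
print(goal(*tcp(-.004,.030,33)))"
```

```text
t 14.5 F along 5.9 lat 0.4 z 30.8 mm tilt 33.0 f [ 0.97  0.37 -1.88] tq [-0.39  0.01  0.06] w 0.363 gf 59.62332308292389
(array([-0.87, -0.03, -0.47]), array([ 0.  , -0.02,  0.14]))
```

>>> move_arm([
  [-0.17,0,-0.11,0,0,0,-1],
  [-0.17,0,-0.11,0,0,0,-1],
  [-0.17,0,-0.11,0,0,0,-1],
  [-0.17,0,-0.11,0,0,0,-1],
  [-0.17,0,-0.11,0,0,0,-1],
  [0,0,0,0,0,0,-1],
  [0,0,0,0,0,0,-1],
  [0,0,0,0,0,0,-1],
])

```text
time: 15.17
tool_pos: [0.5304, -0.1054, 0.0535]
tool_rot: [-0.195, 0.695, 0.661, 0.207]
contact_force: [0.5, 0.9, -1.7]
gripper_width: 0.366
grasp_force: 59.6
```

```bash
python3 -c "
from h import *
now()
print(goal(*tcp(-.010,.030,33)))"
```

```text
t 15.1667 F along -4.4 lat 0.7 z 31.1 mm tilt 33.0 f [ 0.55  0.87 -1.71] tq [-0.24  0.05  0.02] w 0.366 gf 59.62365746498108
(array([-0.53, -0.06, -0.21]), array([ 0.04, -0.01,  0.16]))
```

>>> move_arm([
  [-0.08,0,-0.05,0,0,0,-1],
  [-0.08,0,-0.05,0,0,0,-1],
  [-0.09,0,-0.05,0,0,0,-1],
  [0,0,0,0,0,0,-1],
  [0,0,0,0,0,0,-1],
])

```text
time: 15.58
tool_pos: [0.5303, -0.1081, 0.0534]
tool_rot: [-0.195, 0.695, 0.661, 0.207]
contact_force: [-0.2, 2.5, 0.3]
gripper_width: 0.36
grasp_force: 59.6
```

```bash
python3 -c "
from h import *
now()"
```

```text
t 15.5833 F along -7.1 lat 0.7 z 31.0 mm tilt 33.0 f [-0.17  2.48  0.3 ] tq [ 0.12 -0.06 -0.03] w 0.36 gf 59.620880484580994
```

>>> move_arm([
  [-0.08,0,-0.05,0,0,0,-1],
  [-0.08,0,-0.05,0,0,0,-1],
  [-0.09,0,-0.05,0,0,0,-1],
  [0,0,0,0,0,0,-1],
  [0,0,0,0,0,0,-1],
])

```text
time: 16.0
tool_pos: [0.5301, -0.1111, 0.0533]
tool_rot: [-0.195, 0.695, 0.661, 0.207]
contact_force: [1.2, 4.7, 0.6]
gripper_width: 0.364
grasp_force: 59.6
```

```bash
python3 -c "
from h import *
now()"
```

```text
t 16.0 F along -10.0 lat 0.7 z 30.9 mm tilt 33.0 f [1.25 4.73 0.63] tq [ 0.35 -0.07 -0.11] w 0.364 gf 59.620288610458374
```

Run:
```python
from h import *
now();s=manip.state();p=s["tool_pos"];r=rot(s)
n=12
for i in range(n+1):
    a=33*(1-i/n);P,R=tcp(-.0115,.0298-.0013*i/n,a);R=Ro.from_matrix(R)
    print(i,round(a,1),(r.inv().apply(P-p)*100).round(3),np.degrees((r.inv()*R).as_rotvec()).round(2));p,r=P,R
```

```text
t 16.0 F along -10.0 lat 0.7 z 30.9 mm tilt 33.0 f [1.25 4.73 0.63] tq [ 0.35 -0.07 -0.11] w 0.364 gf 59.620288610458374
0 33.0 [-0.184 -0.058  0.018] [ 0.03 -0.03  0.16]
1 30.2 [0.019 0.    0.163] [ 0.   -2.75 -0.  ]
2 27.5 [0.02  0.    0.163] [-0.   -2.75  0.  ]
3 24.8 [ 0.02  -0.     0.163] [ 0.   -2.75  0.  ]
4 22.0 [ 0.021 -0.     0.163] [-0.   -2.75 -0.  ]
5 19.2 [0.021 0.    0.164] [ 0.   -2.75  0.  ]
6 16.5 [ 0.022 -0.     0.164] [ 0.   -2.75 -0.  ]
7 13.7 [0.022 0.    0.164] [-0.   -2.75  0.  ]
8 11.0 [ 0.023 -0.     0.164] [ 0.   -2.75  0.  ]
9 8.2 [0.023 0.    0.164] [ 0.   -2.75 -0.  ]
10 5.5 [0.024 0.    0.164] [-0.   -2.75  0.  ]
11 2.8 [ 0.024 -0.     0.164] [ 0.   -2.75 -0.  ]
12 0.0 [0.025 0.    0.164] [-0.   -2.75  0.  ]
```

>>> move_arm([
  [-0.09,-0.02,0.01,0,0,0.1,-1],
  [-0.09,-0.02,0.01,0,0,0,-1],
  [0,0,0,0,0,0,-1],
  [0,0,0,0,0,0,-1],
  [0.02,0,0.16,0,-2.75,0,-1],
  [0.02,0,0.16,0,-2.75,0,-1],
  [0.02,0,0.16,0,-2.75,0,-1],
  [0.02,0,0.16,0,-2.75,0,-1],
  [0.02,0,0.16,0,-2.75,0,-1],
  [0.02,0,0.16,0,-2.75,0,-1],
  [0,0,0,0,0,0,-1],
  [0,0,0,0,0,0,-1],
])

```text
time: 17.0
tool_pos: [0.5301, -0.1066, 0.0443]
tool_rot: [-0.098, 0.718, 0.682, 0.105]
contact_force: [1.2, 5.6, 3.1]
gripper_width: 0.367
grasp_force: 59.9
```

Run:
```python
from h import *
now();print(goal(*tcp(-.0115,.0292,16.5)))
```

```text
t 17.0 F along -11.0 lat 0.4 z 29.5 mm tilt 16.5 f [1.17 5.58 3.13] tq [ 0.74 -0.18  0.03] w 0.367 gf 59.91851627826691
(array([-0.06, -0.04,  0.01]), array([0.07, 0.01, 0.12]))
```

>>> move_arm([
  [-0.01,-0.02,0.16,0,-2.75,0,-1],
  [0,0,0.16,0,-2.75,0,-1],
  [0.02,0,0.16,0,-2.75,0,-1],
  [0,0,0,0,0,0,-1],
  [0,0,0,0,0,0,-1],
])

```text
time: 17.42
tool_pos: [0.53, -0.1052, 0.0393]
tool_rot: [-0.049, 0.723, 0.687, 0.053]
contact_force: [2.5, 5.7, 1.0]
gripper_width: 0.362
grasp_force: 59.9
```

Run:
```python
from h import *
now();print(goal(*tcp(-.0115,.0285,0)))
```

```text
t 17.4167 F along -11.5 lat 0.3 z 28.8 mm tilt 8.3 f [2.51 5.75 1.03] tq [ 0.82 -0.26  0.06] w 0.362 gf 59.922139048576355
(array([ 0.05, -0.02,  0.49]), array([ 0.11, -8.25,  0.1 ]))
```

>>> move_arm([
  [0.01,0,0.16,0,-2.75,0,-1],
  [0.02,0,0.16,0,-2.75,0,-1],
  [0,0,0,0,0,0,-1],
  [0,0,0,0,0,0,-1],
])

```text
time: 17.75
tool_pos: [0.5299, -0.1045, 0.0358]
tool_rot: [-0.016, 0.725, 0.688, 0.018]
contact_force: [1.0, 5.7, -0.7]
gripper_width: 0.362
grasp_force: 59.8
```

Run:
```python
from h import *
now()
```

```text
t 17.75 F along -11.6 lat 0.1 z 28.3 mm tilt 2.8 f [ 0.99  5.73 -0.73] tq [ 0.84 -0.26  0.01] w 0.362 gf 59.834681153297424
```

>>> move_arm([
  [0.02,0,0.16,0,-2.75,0,-1],
  [0,0,0,0,0,0,-1],
  [0,0,0,0,0,0,-1],
])

```text
time: 18.0
tool_pos: [0.5297, -0.1043, 0.0341]
tool_rot: [0.0, 0.725, 0.688, 0.001]
contact_force: [1.4, 6.7, -0.2]
gripper_width: 0.361
grasp_force: 59.9
```

Run:
```python
from h import *
now()
f=manip.grab_frame("wrist");np.savez("w7.npz",**f)
cv2.imwrite("pics/w7.png",cv2.resize(f["img"][140:400,190:390],(600,600),interpolation=2)[:, :])
```

```text
t 18.0 F along -11.7 lat -0.1 z 28.0 mm tilt 0.0 f [ 1.38  6.67 -0.18] tq [ 1.03 -0.29 -0.01] w 0.361 gf 59.937137961387634
```

View pics/w7.png

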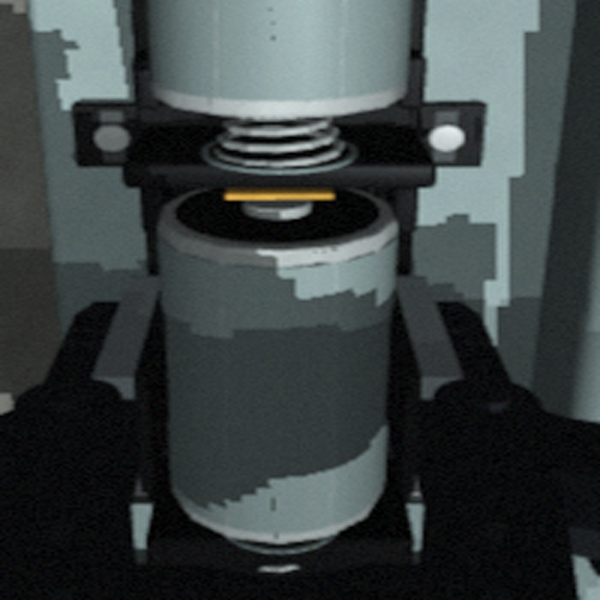

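Wrist crop: the cell is level, with the nub (277,208) just in front of the brass plate (280,195). Now press down gently and let the spring take it forward.

>>> move_arm([
  [0,0,0.04,0,0,0,-1],
  [0.1,0,0.03,0,0,0,-1],
  [0.1,0,0,0,0,0,-1],
  [0,0,0,0,0,0,-1],
  [0,0,0,0,0,0,-1],
])

```text
time: 18.47
tool_pos: [0.53, -0.1032, 0.0339]
tool_rot: [0.001, 0.725, 0.688, 0.0]
contact_force: [0.5, 3.8, 2.4]
gripper_width: 0.365
grasp_force: 60.0
```

Run:
```python
from h import *
now()
```

```text
t 18.4667 F along -10.6 lat 0.0 z 27.9 mm tilt -0.0 f [0.52 3.82 2.4 ] tq [ 0.61  0.03 -0.04] w 0.365 gf 60.023850202560425
```

>>> move_arm([
  [0.04,0,0.05,0,0,0,-1],
  [0.03,0,0.03,0,0,0,-1],
  [0,0,0,0,0,0,-1],
  [0,0,0,0,0,0,-1],
])

```text
time: 18.8
tool_pos: [0.5301, -0.1031, 0.0339]
tool_rot: [0.001, 0.725, 0.688, -0.0]
contact_force: [-2.3, 1.6, 6.2]
gripper_width: 0.366
grasp_force: 60.3
```

Run:
```python
from h import *
now()
```

```text
t 18.8 F along -10.5 lat 0.1 z 27.9 mm tilt -0.1 f [-2.29  1.65  6.24] tq [ 0.41  0.48 -0.03] w 0.366 gf 60.33437490463257
```

The cell rests: z force is rising without movement, and the nub is on the plate. Releasing with a small opening, then retreating.

>>> move_arm([
  [0,0,0,0,0,0,-0.05],
  [0,0,0,0,0,0,0],
  [0,0,0,0,0,0,0],
  [0,0,0,0,0,0,0],
  [0,0,0,0,0,0,0],
])

```text
time: 19.22
tool_pos: [0.5298, -0.1026, 0.0329]
tool_rot: [0.0, 0.725, 0.688, 0.0]
contact_force: [-0.1, 0.1, 0.8]
gripper_width: 0.496
grasp_force: 0.0
```

>>> move_arm([
  [0,0,-0.5,0,0,0,0],
  [0,0,-0.8,0,0,0,0],
  [0,0,-0.8,0,0,0,0],
  [0,0,-1,0,0,0,0],
  [0,0,-1.5,0,0,0,0],
  [0,0,-2,0,0,0,0],
  [0,0,-2,0,0,0,0],
  [0,0,-2,0,0,0,0],
  [-2,0,-2,0,0,0,0],
  [-2,0,-2,0,0,0,0],
  [-2,0,0,0,0,0,0],
  [0,0,0,0,0,0,0],
  [0,0,0,0,0,0,0],
])

```text
time: 20.3
tool_pos: [0.5268, -0.1629, 0.1804]
tool_rot: [0.001, 0.726, 0.688, 0.001]
contact_force: [-0.2, -0.4, -0.7]
gripper_width: 0.498
grasp_force: 0.0
```

Run:
```python
from h import *
s=manip.state();print(s["tool_pos"],s["time"],s["contact_force"],s["gripper_width"])
f=manip.grab_frame("wrist");np.savez("w8.npz",**f)
# expected level cell ends at home
C=T+u*(-.0105+.03075)
for d in(-.03075,.02875):
  for l in(-.0165,.0165): print(proj(f,[*(C+u*d+l*np.array([u[1],-u[0],0]))[:2],.0275]).round())
cv2.imwrite("pics/w8.png",cv2.resize(f["img"][0:300,150:430],(560,600),interpolation=2))
```

```text
[ 0.52679613 -0.16291901  0.18039186] 20.3 [-0.18206601 -0.37843793 -0.65819072] 0.4978208924275561
[261. 162.]
[301. 162.]
[259.  85.]
[303.  85.]
```

View pics/w8.png

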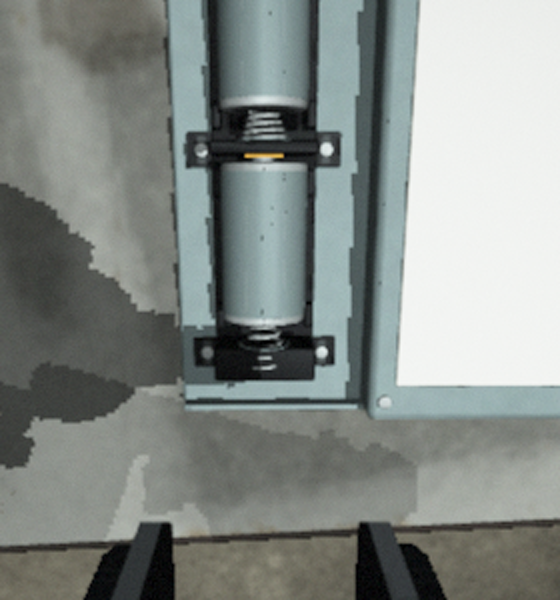

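Final view: the cell lies in the bay from (262,165) to (262,322), in line with its neighbour. Its nub is at the brass plate and its flat end on the spring, with the fingers clear.

```bash
python3 -c "
from plant import manip
print(manip.job_done())"
```

```text
the job is handed in; nothing more can be done
None
```

The large cell is fitted level in the empty bay, nub on the brass plate and flat end on the spring, released and handed in at about 20 s of the 64 s allowed; the interface returned no verdict.

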